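# Load a slide carrier under the spring clip of a viewing stage

### The job

Hold the orange thumb plate of the white viewing stage down with one fingertip so that its spring clip stays lifted, and meanwhile with the other fingertip push the blue slide carrier by its upright lip along the channel, under the clip, until it is fully home against the end stop. Only when it is home let the thumb plate come up, so that the clip comes down on the carrier, and move clear. Push only: do not pinch or lift the carrier, and leave the things round about where they are.

Things in the scene. Friction and masses are not known exactly. Their poses are not given: they have to be found in the camera images.
- stage: White stage fixed to the bench, 186 x 110 mm. Origin: bench level, under the channel's centre line. +x along the channel to the end stop (face at x = 74 mm, top z = 20), +y to the thumb plate. Channel floor z = 12 mm; rails y = +-18.5 to 24.5 mm, 17 mm high. Hinge rod along x at y = 30, z = 30 mm, on three pillars 36 mm high (x = -86, 26, 66); nothing on the stage is above 42 mm.
- clip (a joint): Spring clip, a rocker about the rod, rad. 0 at rest (foot 3 mm above the channel floor: carrier blocked); 0.36 with the thumb plate pressed to its stop (foot about 10 mm up). Above about 0.2 the carrier passes beneath; resting on the carrier it reads about 0.145. It always springs back; about 2 N on the plate starts it, 5 N takes it to the stop.
- thumb_plate (a point): Centre of the top of the orange thumb plate, 93 mm along stage x, 26 mm wide; moves with the clip. At rest it tilts up, centre at x = -38, y = 63, z = 33 mm of the stage; fully pressed it is level, top at z = 21 mm, x = -85 to 8, y = 49 to 75 mm. Press it anywhere; a tip can slide along it. A tip level with one on the pressed plate meets the carrier's lip.
- clip_foot (a point): Centre of the underside of the clip's steel foot, 14 mm along x and 6 mm along y, at x = 40 to 54 mm, y = 9 mm of the stage at rest.
- carrier: Blue plate 70 x 34 x 6 mm, about 50 g, lying in the channel, white slide in its top. Upright lip at its rear end (x = -35 to -30 mm, 30 mm wide about y = 0, top 20 mm above the underside): push its rear face. Origin: centre of the underside; axes as the stage's. Starts at x = -17 to 0 mm of the stage; home at x = 39 mm.
- dropper_1: Loose brown dropper bottle with a pale nozzle, 34 mm across, 78 mm high, standing on the thumb plate's side of the stage; leave alone. Origin at its underside.
- petri_2: Loose pink covered dish, 65 mm across, 14 mm high, beside the stage; leave alone. Origin at its underside.
- forceps_2: Loose steel forceps, 133 x 14 x 8 mm, lying beside the stage; leave alone. Origin at its underside.
- marker_2: Loose red felt marker, 129 x 12 mm, near the front edge of the bench on the right; leave alone. Origin at its underside.
- spare_lid_1: Loose yellow jar lid, 64 mm across, 18 mm high, on the left; leave alone. Origin at its underside.
- loupe: Loose black hand lens, 125 x 50 x 14 mm, on the right; leave alone. Origin at its underside.
- petri_1: Loose beige covered dish, 65 mm across, 14 mm high, on the left; leave alone. Origin at its underside.
Not all that is in view belongs to the job. Several things look just like the stage: the one meant starts nearest to the robot's base. Several things have the shape of the carrier; the one meant has the colours described above.

How it is judged:
On the way, in this order (a step that is already met when the one before it is completed fails the run):
1. the thumb plate is held down, with the carrier still in front of the clip (value of joint clip above 0.22 rad and contact force between the fingers and stage above 0.3 N and x of carrier in the frame of stage below 0.008 m), for 0.1 s.
2. one fingertip holds the thumb plate down while the other pushes the carrier, now beneath the clip (value of joint clip above 0.2 rad and contact force between the fingers and stage above 0.3 N and x of carrier in the frame of stage above 0.015 m and contact force between the fingers and carrier above 0.02 N).
3. the carrier is home against the end stop with the thumb plate still held down (value of joint clip above 0.2 rad and contact force between the fingers and stage above 0.3 N and x of carrier in the frame of stage above 0.035 m), for 0.1 s.
At the end, for the whole second after the job is handed in: The carrier lies flat in the channel within 4 mm of the end stop, at rest, and the released clip rests on it (clip joint 0.10 to 0.22 rad) (x of carrier in the frame of stage between 0.035 and 0.042 m and z of carrier in the frame of stage between 0.0095 and 0.0145 m and angle between carrier's own z axis and vertical below 0.08 rad and angle between the x axis of carrier and the x axis of stage, either way round below 0.12 rad and value of joint clip between 0.1 and 0.22 rad and linear speed of carrier below 0.01 m/s); the robot touches nothing.
It fails at once if the carrier is lifted more than 5 mm or tipped by more than 0.2 rad (z of carrier in the frame of stage above 0.017 m or angle between carrier's own z axis and vertical above 0.2 rad).
It fails at once if a thing standing round about is moved by more than 15 mm (distance of any of dropper_1, petri_2, forceps_2, marker_2, spare_lid_1, loupe, petri_1 from where it was at the start of the episode above 0.015 m).
It also fails if it takes over 48 s, if anything falls off the work surface, if the arm or the gripper's body presses on something with over 40 N, if the wrist force passes 120 N, or if a joint passes its speed limit or range.

### The arm

A 6-joint arm with a two-finger parallel gripper is mounted at the origin on a cart in front of the work surface, level with it; the furniture and walls round the work are solid. World frame = base frame: x ahead of the robot, y to its left, z up, the work surface at z = 0. Lengths are in m, angles in rad, forces in N, time in s.
With the tool pointing down it reaches from about 0.3 to 0.875 m from the base axis. Payload 6.4 kg.
Tool frame: the origin (TCP) lies between the finger pads; the fingertips stand 25 mm ahead of it and the grasp point (between the pads) lies 6 mm ahead of it; z points along the fingers, y is the line along which they close (so a half turn about z gives the same grasp; the last joint's range is limited). The gripper opens to 85 mm and grips with 20 to 120 N. Pads are 22 mm wide; open, the fingers measure 114 mm over their backs; the gripper's body (76 mm by 85 mm) begins 54 mm behind the grasp point. The pads swing forward as they close: fully open they stand 13 mm farther back than shut.
Start: joints at [-1.384, 0.181, 1.607, -0, 1.354, -0.206], TCP at [0.22, -0.531, 0.256] pointing down, gripper open.
Joint ranges: [-2.99, 2.99], [-0.89, 2.07], [0.3, 2.58], [-1.14, 4.28], [0, 2.63], [-3.12, 3.12]. Speed limits (rad/s): [2.57, 2.57, 3.01, 3.14, 3.14, 3.14].

### API

Orientations are given as a unit quaternion [w, x, y, z].
In Python, from bench import ctrl gives the robot as it stands.
- The arm moves only by the tool servo_tool, never from a script. Its argument "series" is text: rows parted by semicolons, each of 7 numbers parted by spaces: the gripper command: -1 is fully open, 1 is shut, values between are in proportion, then the shift along the tool's x, y, z in m, then the turn, a rotation vector about the tool's x, y, z in degrees. A call has 1 to 12 rows; each row is the pose to reach, as a shift and turn from the pose commanded when the call began, along the tool's axes at that moment; what a row does not reach only later rows make up. A row lasts 1/12 s, in which the tool goes at most 41.7 mm and 7.16 degrees, less where a joint would pass 70% of its speed; a pose out of reach is approached as far as the arm can. A call with a gripper value outside its range is refused whole. The fingers move at their own pace and stop on an object; the grip force is fixed at half the most. Time passes only in rows, so rows that repeat a pose let the fingers close. It gives the time, the measured TCP pose, the force, the opening and the grip force at its end, in the units of the state.
- ctrl.get_obs(): the state, without advancing time (a new reading comes with each control period).
- ctrl.camera(name): name is "scene" or "side" or "wrist"; returns a dict with "img" (400x640x3 uint8, red, green, blue), "z_map" (400x640 float32, m along the optical axis (not along the pixel's ray), 0 where there is no reading), "fovy" (degrees; the focal length in pixels is half the picture's height over the tangent of half this angle, whatever the lens; pixels are square), "cx", "cy" (the principal point, pixels), "k1" (the pictures are not rectified: a ray, as slopes to the right and down, at radius r is drawn at 1 + k1 r^2 times it, then the intrinsics apply), "extrinsics" (4x4, takes a point from camera to world coordinates); the wrist camera has in their place "T_tool_cam" (4x4, takes a point from camera to tool coordinates, whose origin is the TCP and whose axes are the flange's). Camera axes: x right, y down, z forward; pixel columns grow to the right and rows downward; lengths in m; the calibration is good to about 2 mm. A picture is of the moment at which its call begins: read the wrist's pose just before it.
- ctrl.hand_in(): hands the job in; it is judged then, once.
The state is a dict: "time_s": time; "q": joint angles; "dq": joint speeds; "joint_efforts": joint torques, N m; "eef_pos": TCP position; "eef_rot": TCP orientation; "wrist_force": force on the tool from outside, world axes, zero at the start; "torque": the same for the moment, N m; "opening": opening from 0.0 (shut) to 1.0 (fully open); "grasp_force": force on a finger pad.
Only numpy, scipy, OpenCV 4.12 (cv2) and the standard library are available. Lean on these libraries where they do the work, as an engineer would, in place of code of your own. Each camera call takes 0.05 s, during which the arm holds its last target. There are 200 camera calls.

## Working session

There is one attempt and no reset: what is moved stays moved. The work goes in short steps, Python scripts to look and compute and a tool call to move; the robot and the scene stay as the last step left them, time stands still between calls to the robot, and variables do not carry over. Pictures are saved under pics/ and viewed, at most 10 in all, crops included, and the job is handed in when it is done.

Besides the shell and the picture viewer there is one more tool, called after "Request:" by a JSON object that holds its "op" and its "data", one argument or row to a line. servo_tool: Moves the arm, as the interface text tells. Its arguments: {"type":"object","properties":{"series":{"type":"string"}},"required":["series"]}

```bash
mkdir -p pics
cat > h.py <<'E'
import numpy as np, cv2
from bench import ctrl
from scipy.spatial.transform import Rotation as R
def shot(n):
    o=ctrl.get_obs(); c=ctrl.camera(n)
    if n=='wrist':
        T=np.eye(4); q=o['eef_rot']; T[:3,:3]=R.from_quat([q[1],q[2],q[3],q[0]]).as_matrix(); T[:3,3]=o['eef_pos']
        c['E']=T@c['T_tool_cam']
    else: c['E']=np.array(c['extrinsics'])
    return c
def rays(c,uv):
    uv=np.atleast_2d(uv).astype(float); f=200/np.tan(np.radians(c['fovy'])/2)
    K=np.array([[f,0,c['cx']],[0,f,c['cy']],[0,0,1]])
    return np.c_[cv2.undistortPoints(uv[:,None],K,np.array([c['k1'],0,0,0,0.]))[:,0],np.ones(len(uv))]
def world(c,uv):  # by depth
    uv=np.atleast_2d(uv); z=c['z_map'][uv[:,1].astype(int),uv[:,0].astype(int)]
    return (rays(c,uv)*z[:,None])@c['E'][:3,:3].T+c['E'][:3,3]
def plane(c,uv,h):
    d=rays(c,uv)@c['E'][:3,:3].T; o=c['E'][:3,3]
    return o+d*((h-o[2])/d[:,2])[:,None]
def save(c,n,crop=None,s=1):
    im=c['img'][...,::-1]
    if crop: im=im[crop[1]:crop[3],crop[0]:crop[2]]
    cv2.imwrite('pics/'+n,cv2.resize(im,None,fx=s,fy=s))
def comps(c,lo,hi,amin=60):
    m=cv2.inRange(cv2.cvtColor(c['img'],cv2.COLOR_RGB2HSV),lo,hi)
    n,l,s,ce=cv2.connectedComponentsWithStats(m)
    return [(l==i,s[i],ce[i]) for i in range(1,n) if s[i][4]>=amin]
E
python3 - <<'E'
from h import *
for n in ('scene','side'):
    c=shot(n); save(c,n+'0.png',s=1.25)
    print(n,c['E'].round(3).tolist(),c['fovy'])
    for nm,lo,hi in (('blue',(98,110,50),(125,255,255)),('orange',(5,140,120),(18,255,255))):
        for m,s,ce in comps(c,lo,hi):
            v,u=np.where(m); p=world(c,np.c_[u,v]); print(nm,s.tolist(),np.median(p,0).round(3),p.min(0).round(3),p.max(0).round(3))
print(ctrl.get_obs())
E
```

```text
scene [[-0.604, -0.47, 0.644, -0.307], [-0.797, 0.332, -0.506, 0.677], [0.024, -0.818, -0.575, 0.876], [0.0, 0.0, 0.0, 1.0]] 45.90640217056387
blue [131, 44, 183, 66, 2347] [ 1.921 -0.349 -0.031] [-0.307 -0.864 -0.041] [2.267 0.677 0.876]
blue [126, 50, 27, 7, 60] [ 2.364 -0.101 -0.022] [-0.307 -0.177 -0.035] [2.389 0.677 0.876]
blue [196, 79, 122, 38, 1614] [ 1.481 -0.336 -0.032] [-0.307 -0.697 -0.04 ] [1.684 0.677 0.876]
blue [140, 106, 64, 17, 256] [ 1.694  0.002 -0.106] [-0.307 -0.092 -0.116] [1.876 0.677 0.876]
blue [453, 164, 23, 12, 211] [ 0.441 -0.513  0.056] [-0.307 -0.561  0.009] [0.483 0.677 0.876]
orange [223, 184, 19, 13, 80] [0.799 0.154 0.036] [0.755 0.141 0.009] [0.856 0.165 0.042]
orange [277, 229, 23, 17, 124] [0.515 0.138 0.035] [0.473 0.125 0.012] [0.559 0.148 0.042]
side [[0.98, -0.172, 0.096, 0.453], [-0.197, -0.855, 0.479, -0.767], [-0.0, -0.488, -0.873, 1.377], [0.0, 0.0, 0.0, 1.0]] 51.993639534737945
blue [0, 0, 69, 17, 706] [-0.881  1.682 -0.028] [-1.073 -0.767 -0.04 ] [0.453 1.832 1.377]
blue [412, 0, 51, 38, 1226] [ 1.473  1.035 -0.03 ] [ 0.453 -0.767 -0.0
[... 1061 characters left out ...]
 0.046]
{'time_s': 0.1, 'q': array([-1.38428659e+00,  1.81475851e-01,  1.60791009e+00,  1.50365339e-05,
        1.35383622e+00, -2.06312728e-01]), 'dq': array([-0.00025259, -0.00208078, -0.00247499,  0.00085427,  0.00060733,
       -0.00088547]), 'joint_efforts': array([ 5.24959687e-04, -4.45873296e+01, -3.52238381e+01, -2.90827293e-04,
        4.08580847e-03, -1.62105806e-05]), 'eef_pos': array([ 0.22003322, -0.53072755,  0.2554681 ]), 'eef_rot': array([-8.14644312e-04,  9.80773235e-01,  1.95149168e-01,  1.54075129e-05]), 'wrist_force': array([ 0.20486972, -0.32704074, -0.57740192]), 'torque': array([-0.03315606,  0.02959678, -0.03417573]), 'grasp_force': 0.0, 'opening': 0.9980712520169405}
```

View pics/scene0.png

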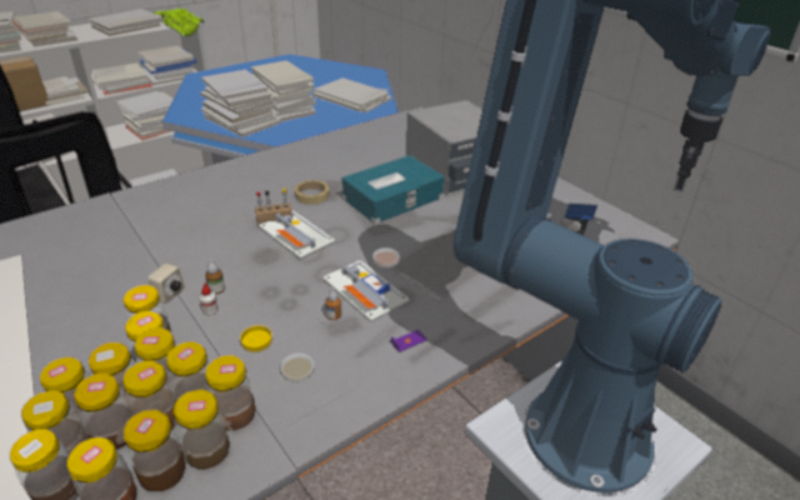

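View pics/side0.png

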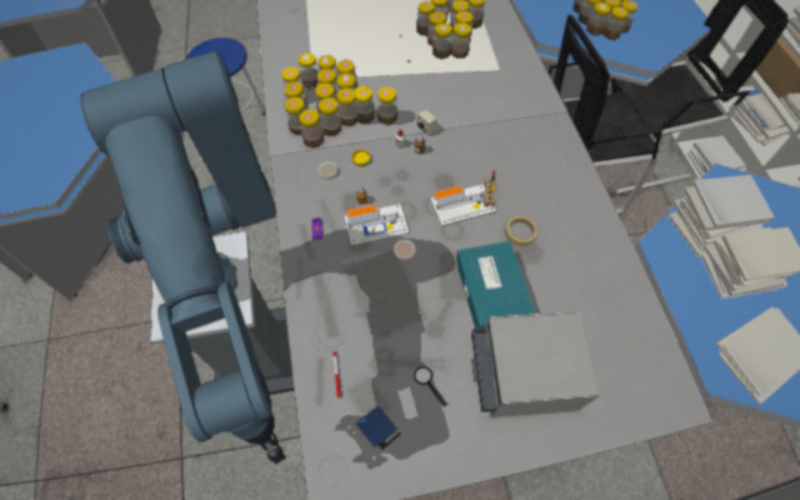

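Both pictures show the target stage at about (355,290) in the scene view and (375,222) in the side view. Its orange plate faces +y and the brown dropper stands next to it. The wrist camera goes over it next.

Request:
{"op": "servo_tool", "data": {
  "series": "-1 0.24 -0.215 -0.08 0 0 0;-1 0.24 -0.215 -0.08 0 0 0;-1 0.24 -0.215 -0.08 0 0 0;-1 0.24 -0.215 -0.08 0 0 0;-1 0.24 -0.215 -0.08 0 0 0;-1 0.24 -0.215 -0.08 0 0 0;-1 0.24 -0.215 -0.08 0 0 0;-1 0.24 -0.215 -0.08 0 0 0;-1 0.24 -0.215 -0.08 0 0 0;-1 0.24 -0.215 -0.08 0 0 0"
}}

```text
time_s: 0.93
eef_pos: [0.3604, -0.2392, 0.3369]
eef_rot: [0.001, 0.98, 0.197, 0.0]
wrist_force: [0.0, -0.5, 0.2]
opening: 0.998
grasp_force: 0.0
```

Request:
{"op": "servo_tool", "data": {
  "series": "-1 0.24 -0.215 0 0 0 0;-1 0.24 -0.215 0 0 0 0;-1 0.24 -0.215 0 0 0 0;-1 0.24 -0.215 0 0 0 0;-1 0.24 -0.215 0 0 0 0;-1 0.24 -0.215 0 0 0 0;-1 0.24 -0.215 0 0 0 0;-1 0.24 -0.215 0 0 0 0;-1 0.24 -0.215 0 0 0 0;-1 0.24 -0.215 0 0 0 0;-1 0.24 -0.215 0 0 0 0"
}}

```text
time_s: 1.85
eef_pos: [0.4988, 0.0484, 0.3353]
eef_rot: [0.0, 0.981, 0.195, -0.001]
wrist_force: [0.6, -0.8, 0.8]
opening: 1.003
grasp_force: 0.0
```

Run:
```python
from h import *
c=shot('wrist'); save(c,'w0.png',s=1.25); print(c['E'].round(3).tolist(),c['fovy'])
for nm,lo,hi in (('blue',(98,110,50),(125,255,255)),('orange',(5,140,120),(18,255,255))):
    for m,s,ce in comps(c,lo,hi):
        v,u=np.where(m); p=world(c,np.c_[u,v]); print(nm,s.tolist(),np.median(p,0).round(3),cv2.minAreaRect(p[:,:2].astype(np.float32)))
print(ctrl.get_obs()['eef_pos'])
```

```text
[[0.381, -0.893, -0.24, 0.56], [-0.924, -0.368, -0.1, 0.073], [0.001, 0.26, -0.966, 0.452], [0.0, 0.0, 0.0, 1.0]] 68.8378309960217
blue [300, 137, 22, 16, 174] [0.523 0.073 0.018] ((0.5240728855133057, 0.07267678529024124), (0.012634316459298134, 0.030925467610359192), 0.002962366910651326)
blue [607, 311, 33, 45, 1256] [ 0.445 -0.507  0.053] ((0.5166136622428894, -0.24162715673446655), (0.6311661601066589, 0.0709804892539978), 75.7346420288086)
orange [251, 95, 33, 67, 1048] [0.524 0.137 0.033] ((0.5228796005249023, 0.10962778329849243), (0.09015555679798126, 0.07524017244577408), 1.4432209730148315)
[0.4987507  0.04812699 0.33555766]
```

View pics/w0.png

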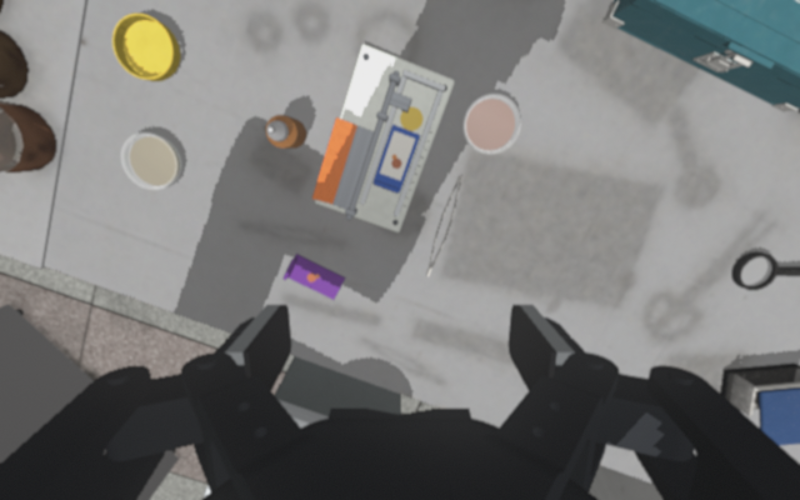

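The wrist view shows the stage at about (385,135): orange plate at (335,160), carrier at (395,160), and the clip towards +x at (400,100). The dropper is at (285,130). I'll fit the yaw and position from this picture.

```bash
cat >> h.py <<'E'
def fit(c):
    out={}
    for nm,lo,hi,z0,z1 in (('orange',(5,140,120),(18,255,255),.015,.05),('blue',(100,120,50),(125,255,255),.013,.05)):
        best=None
        for m,s,ce in comps(c,lo,hi,40):
            v,u=np.where(m); p=world(c,np.c_[u,v]); k=(p[:,2]>z0)&(p[:,2]<z1)&(abs(p[:,0]-.53)<.12)&(abs(p[:,1]-.1)<.12)
            if nm=='orange': k&=p[:,1]<.165
            if k.sum()>(0 if best is None else len(best)): best=p[k]
        r=cv2.minAreaRect((best[:,:2]*1000).astype(np.float32)); out[nm]=best
        print(nm,len(best),np.median(best,0).round(4),'ctr',np.round(r[0],1),'size',np.round(r[1],1),'ang',round(r[2],2),'z',np.percentile(best[:,2],[5,50,95]).round(4))
    return out
E
python3 - <<'E'
from h import *
c=shot('wrist'); f=fit(c)
# stage base outline: whitish pts at z ~? height histogram near
v,u=np.mgrid[0:400,0:640]; uv=np.c_[u.ravel(),v.ravel()]; p=world(c,uv)
k=(p[:,2]>.006)&(p[:,2]<.05)&(abs(p[:,0]-.56)<.14)&(p[:,1]<.155)&(p[:,1]>.02)
h,e=np.histogram(p[k,2],np.arange(.004,.05,.002)); print(list(zip(e.round(3),h)))
r=cv2.minAreaRect((p[k][:,:2]*1000).astype(np.float32)); print(r)
E
```

```text
orange 1043 [0.5237 0.1367 0.0332] ctr [522.3 136.7] size [90.1 21.8] ang 2.34 z [0.0295 0.0332 0.0367]
blue 166 [0.5231 0.0723 0.018 ] ctr [524.3  72.5] size [30.6 12.3] ang 89.87 z [0.0164 0.018  0.0319]
[(np.float64(0.004), np.int64(0)), (np.float64(0.006), np.int64(8)), (np.float64(0.008), np.int64(292)), (np.float64(0.01), np.int64(3246)), (np.float64(0.012), np.int64(1461)), (np.float64(0.014), np.int64(284)), (np.float64(0.016), np.int64(1206)), (np.float64(0.018), np.int64(651)), (np.float64(0.02), np.int64(52)), (np.float64(0.022), np.int64(2)), (np.float64(0.024), np.int64(8)), (np.float64(0.026), np.int64(66)), (np.float64(0.028), np.int64(732)), (np.float64(0.03), np.int64(980)), (np.float64(0.032), np.int64(658)), (np.float64(0.034), np.int64(449)), (np.float64(0.036), np.int64(169)), (np.float64(0.038), np.int64(3)), (np.float64(0.04), np.int64(0)), (np.float64(0.042), np.int64(0)), (np.float64(0.044), np.int64(0)), (np.float64(0.046), np.int64(0))]
((560.9740600585938, 84.00341796875), (187.43984985351562, 133.73231506347656), 2.5160999298095703)
```

Request:
{"op": "servo_tool", "data": {
  "series": "-0.18 0.023 -0.052 0.03 0 0 7;-0.18 0.023 -0.052 0.06 0 0 14;-0.18 0.023 -0.052 0.09 0 0 20.1;-0.18 0.023 -0.052 0.115 0 0 20.1;-0.18 0.023 -0.052 0.115 0 0 20.1;-0.18 0.023 -0.052 0.115 0 0 20.1;-0.18 0.023 -0.052 0.115 0 0 20.1;-0.18 0.023 -0.052 0.115 0 0 20.1"
}}

```text
time_s: 2.62
eef_pos: [0.5019, 0.1058, 0.2239]
eef_rot: [0.0, 1.0, 0.021, 0.002]
wrist_force: [0.2, 0.3, -0.3]
opening: 0.592
grasp_force: 0.0
```

Run:
```python
from h import *
c=shot('wrist'); save(c,'w1.png',s=1.25); f=fit(c)
o=ctrl.get_obs(); print(o['eef_pos'],o['eef_rot'],o['opening'])
a=np.radians(2.4); Rz=np.array([[np.cos(a),-np.sin(a)],[np.sin(a),np.cos(a)]]); org=np.array([.5629,.0754])
for n,p in f.items():
    q=(p[:,:2]-org)@Rz; print(n,np.percentile(q,[1,50,99],axis=0).round(4).tolist())
b=f['blue']; q=(b[:,:2]-org)@Rz; k=b[:,2]>.027; print('lip top',k.sum(), np.percentile(q[k],[2,50,98],axis=0).round(4).tolist(), b[k,2].mean())
# fingertips
T=c['T_tool_cam']; v,u=np.where((c['z_map']>0)&(c['z_map']<.25)); z=c['z_map'][v,u]
pt=(rays(c,np.c_[u,v])*z[:,None])@T[:3,:3].T+T[:3,3]
k=(abs(pt[:,0])<.02)&(pt[:,2]>-.02)&(pt[:,2]<.045)
for s in(-1,1):
    w=pt[k&(pt[:,1]*s>0)]; print('finger',s,len(w),np.percentile(w,[1,50,99],axis=0).round(4).tolist()) if len(w) else 0
```

```text
orange 1765 [0.5248 0.1365 0.0333] ctr [521.9 136.4] size [89.7 21.6] ang 2.59 z [0.0295 0.0333 0.0368]
blue 559 [0.5271 0.0732 0.0179] ctr [551.5  73.5] size [66.4 31.4] ang 2.89 z [0.0165 0.0179 0.0315]
[0.50182265 0.10594052 0.22376013] [1.33174588e-04 9.99785388e-01 2.06066122e-02 2.12779357e-03] 0.5897151241636234
orange [[-0.0819, 0.0522], [-0.0358, 0.0627], [0.0064, 0.073]]
blue [[-0.0444, -0.0168], [-0.0355, -0.0008], [0.0217, 0.0144]]
lip top 80 [[-0.0446, -0.0143], [-0.0433, -0.0007], [-0.0422, 0.0126]] 0.031111376789248014
finger -1 1769 [[-0.0097, -0.038, -0.0194], [0.0077, -0.0253, -0.0032], [0.0127, -0.0243, 0.0208]]
finger 1 1775 [[-0.0098, 0.0256, -0.0196], [0.0076, 0.0266, -0.0032], [0.0127, 0.0394, 0.0208]]
```

View pics/w1.png

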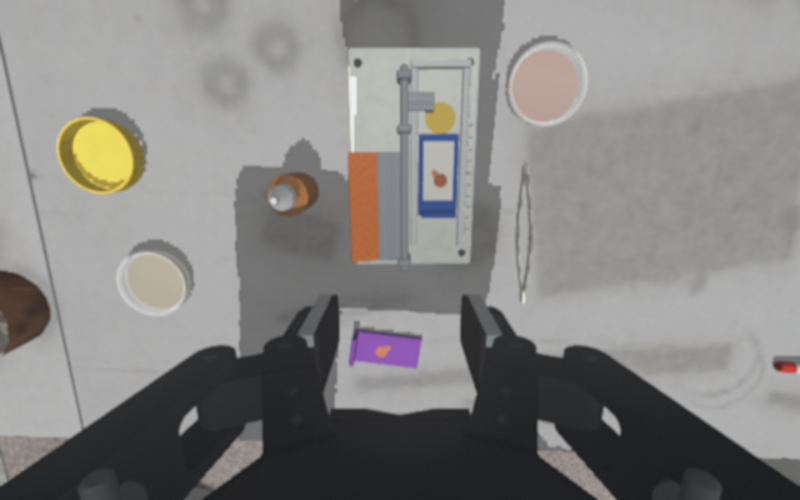

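The carrier's lip rear face is at about x = -46 mm of the stage, so the carrier is at about -11. The fingers are aligned with the stage, inner faces ±25 mm and tips 21 mm ahead. The dropper at (290,192) is well clear. Next: back off 4.5 mm and descend.

Request:
{"op": "servo_tool", "data": {
  "series": "-0.18 -0.004 0 0.04 0 0 0;-0.18 -0.004 0 0.08 0 0 0;-0.18 -0.004 0.001 0.11 0 0 0;-0.18 -0.004 0.001 0.135 0 0 0;-0.18 -0.004 0.001 0.148 0 0 0;-0.18 -0.004 0.001 0.148 0 0 0;-0.18 -0.004 0.001 0.148 0 0 0"
}}

```text
time_s: 3.25
eef_pos: [0.4971, 0.1053, 0.0741]
eef_rot: [0.0, 1.0, 0.021, 0.0]
wrist_force: [-0.7, 0.1, -0.7]
opening: 0.589
grasp_force: 0.0
```

Run:
```python
from h import *
c=shot('wrist'); save(c,'w2.png',s=1.25)
o=ctrl.get_obs(); print(o['eef_pos'],o['eef_rot'],o['opening'],o['wrist_force'])
a=np.radians(2.4); Rz=np.array([[np.cos(a),-np.sin(a)],[np.sin(a),np.cos(a)]]); org=np.array([.5629,.0754])
print('tcp stage',(o['eef_pos'][:2]-org)@Rz)
f=fit(c)
for n,p in f.items():
    q=(p[:,:2]-org)@Rz; print(n,np.percentile(q,[1,50,99],axis=0).round(4).tolist())
```

```text
[0.49781305 0.10530023 0.0749339 ] [6.10402291e-05 9.99779723e-01 2.09478282e-02 1.29996547e-03] 0.5885463434013634 [0.52213172 0.7468817  0.68839952]
tcp stage [-0.06377776  0.03259956]
orange 5903 [0.5323 0.1361 0.0328] ctr [522.1 136.3] size [90.9 22.5] ang 2.7 z [0.0292 0.0328 0.0367]
blue 2668 [0.5307 0.0745 0.0178] ctr [551.3  74. ] size [67.9 33. ] ang 2.39 z [0.0166 0.0178 0.0315]
orange [[-0.081, 0.0517], [-0.0281, 0.0618], [0.0066, 0.0734]]
blue [[-0.0453, -0.0171], [-0.0322, 0.0001], [0.022, 0.0154]]
```

View pics/w2.png

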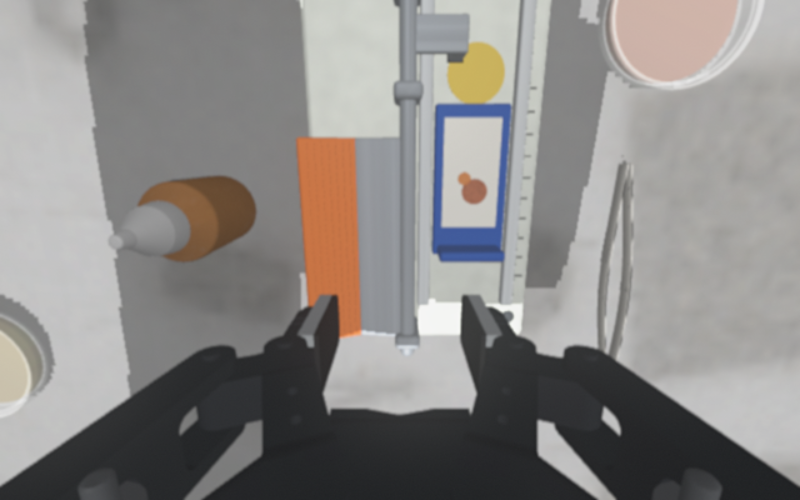

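The left tip is above the orange plate (325,330) and the right tip is behind the lip (470,255), inside the channel. I'll press down.

Request:
{"op": "servo_tool", "data": {
  "series": "-0.18 0 0 0.008 0 0 0;-0.18 0 0 0.014 0 0 0;-0.18 0 0 0.02 0 0 0;-0.18 0 0 0.024 0 0 0;-0.18 0 0 0.028 0 0 0;-0.18 0 0 0.028 0 0 0"
}}

```text
time_s: 3.8
eef_pos: [0.497, 0.1051, 0.0451]
eef_rot: [0.0, 1.0, 0.021, 0.001]
wrist_force: [1.3, -1.8, 4.2]
opening: 0.595
grasp_force: 2.1
```

Run:
```python
from h import *
c=shot('wrist'); o=ctrl.get_obs(); print(o['eef_pos'],o['opening'],o['wrist_force'],o['torque']); fit(c)
```

```text
[0.49698635 0.10522625 0.04543803] 0.5887965093992719 [ 1.39864272 -1.43615572  3.58413415] [-0.16408323 -0.23290956  0.02668484]
orange 6807 [0.536  0.1355 0.0231] ctr [522.2 135.6] size [90.9 23.6] ang 2.67 z [0.0218 0.0231 0.0244]
blue 3755 [0.537  0.0744 0.0178] ctr [550.9  73.9] size [68.5 33.4] ang 2.44 z [0.0166 0.0178 0.0316]
```

Request:
{"op": "servo_tool", "data": {
  "series": "-0.18 0 0 0.002 0 0 0;-0.18 0 0 0.002 0 0 0;-0.18 0.003 0 0.002 0 0 0;-0.18 0.006 0 0.002 0 0 0;-0.18 0.009 0 0.002 0 0 0;-0.18 0.012 0 0.002 0 0 0;-0.18 0.015 0 0.002 0 0 0;-0.18 0.018 0 0.002 0 0 0;-0.18 0.021 0 0.002 0 0 0;-0.18 0.024 0 0.002 0 0 0;-0.18 0.027 0 0.002 0 0 0;-0.18 0.03 0 0.002 0 0 0"
}}

```text
time_s: 4.85
eef_pos: [0.5266, 0.1067, 0.0433]
eef_rot: [-0.0, 1.0, 0.021, 0.0]
wrist_force: [-3.4, -0.5, 4.9]
opening: 0.587
grasp_force: 2.3
```

```bash
cat > s.py <<'E'
from h import *
import sys
c=shot('wrist'); o=ctrl.get_obs(); print(o['time_s'],o['eef_pos'],o['opening'],o['wrist_force'])
if len(sys.argv)>1: save(c,sys.argv[1],s=1.25)
a=np.radians(2.4); Rz=np.array([[np.cos(a),-np.sin(a)],[np.sin(a),np.cos(a)]]); org=np.array([.5629,.0754])
print('tcp stage',(o['eef_pos'][:2]-org)@Rz)
for n,p in fit(c).items():
    q=(p[:,:2]-org)@Rz; print(n,np.percentile(q,[1,50,99],axis=0).round(4).tolist())
E
python3 s.py
```

```text
4.9 [0.52733231 0.10670086 0.04345159] 0.5900196606552894 [-2.81917983  0.54096072  4.56121408]
tcp stage [-0.03422575  0.03276282]
orange 4894 [0.5414 0.132  0.0212] ctr [522.7 135. ] size [90.9 23.5] ang 3.04 z [0.0201 0.0212 0.0223]
blue 3723 [0.5516 0.0726 0.0179] ctr [574.9  73.8] size [68.6 33.5] ang 1.41 z [0.0166 0.0179 0.0317]
orange [[-0.0781, 0.05], [-0.019, 0.058], [0.007, 0.0726]]
blue [[-0.0218, -0.0186], [-0.0114, -0.0027], [0.0455, 0.0146]]
```

The plate is fully down (z = 21 mm) and the carrier is at about 13 mm. I'll carry on.

Request:
{"op": "servo_tool", "data": {
  "series": "-0.18 0.003 0 0 0 0 0;-0.18 0.006 0 0 0 0 0;-0.18 0.009 0 0 0 0 0;-0.18 0.012 0 0 0 0 0;-0.18 0.015 0 0 0 0 0;-0.18 0.018 0 0 0 0 0;-0.18 0.021 0 0 0 0 0;-0.18 0.023 0 0 0 0 0;-0.18 0.025 0 0 0 0 0;-0.18 0.025 0 0 0 0 0"
}}

```text
time_s: 5.73
eef_pos: [0.5519, 0.1078, 0.0434]
eef_rot: [-0.0, 1.0, 0.021, 0.0]
wrist_force: [-3.0, 0.1, 4.3]
opening: 0.589
grasp_force: 2.2
```

```bash
python3 s.py w3.png
```

```text
5.7833 [0.55189438 0.10776789 0.043446  ] 0.589775298383294 [-1.95317222 -0.19244193  4.6353716 ]
tcp stage [-0.00964054  0.03280036]
orange 2564 [0.5412 0.1308 0.0212] ctr [535.9 135.2] size [64.9 23.3] ang 3.96 z [0.0202 0.0212 0.0223]
blue 3868 [0.5774 0.0744 0.0178] ctr [599.9  74.8] size [69.1 33.7] ang 1.25 z [0.0166 0.0178 0.0316]
orange [[-0.0534, 0.0501], [-0.0194, 0.0564], [0.0074, 0.0725]]
blue [[0.0035, -0.0185], [0.0145, -0.0021], [0.0711, 0.0147]]
```

View pics/w3.png

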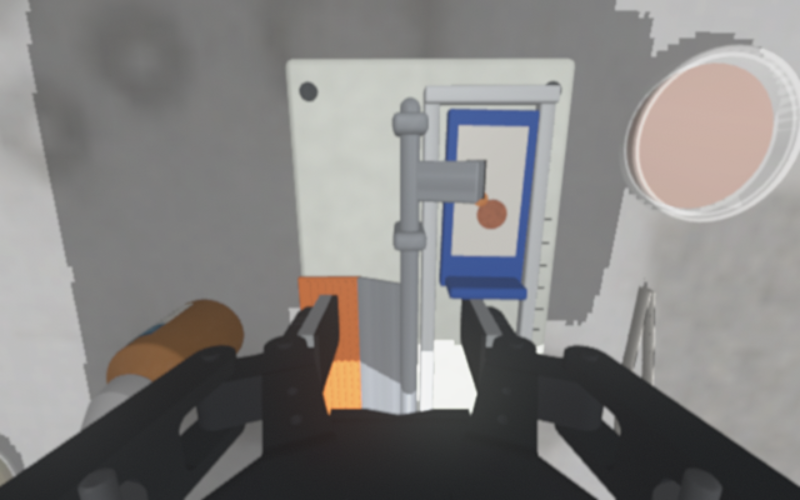

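The carrier is nearly home, with a small gap left to the stop bar (490,95) and the clip foot lifted above it. I'll push the last few millimetres.

Request:
{"op": "servo_tool", "data": {
  "series": "-0.18 0.001 0 0 0 0 0;-0.18 0.002 0 0 0 0 0;-0.18 0.003 0 0 0 0 0;-0.18 0.003 0 0 0 0 0;-0.18 0.003 0 0 0 0 0"
}}

```text
time_s: 6.2
eef_pos: [0.5537, 0.1079, 0.0432]
eef_rot: [0.0, 1.0, 0.021, -0.001]
wrist_force: [-4.8, -0.5, 5.4]
opening: 0.591
grasp_force: 3.7
```

```bash
python3 s.py
```

```text
6.25 [0.55369114 0.10783724 0.04318311] 0.5883334171278284 [-5.50683414 -0.65766124  6.21415925]
tcp stage [-0.00784245  0.03279442]
orange 2422 [0.5401 0.1307 0.021 ] ctr [536.9 135.7] size [62.9 23.2] ang 2.54 z [0.02   0.021  0.0221]
blue 3904 [0.5791 0.0747 0.0179] ctr [601.7  75. ] size [69.3 33.6] ang 1.15 z [0.0166 0.0179 0.0316]
orange [[-0.0519, 0.05], [-0.0205, 0.0562], [0.0075, 0.0723]]
blue [[0.0053, -0.0185], [0.0162, -0.0017], [0.073, 0.0146]]
```

The arm has stalled against the stop (force up, 1.8 of 3 mm made), so the carrier is home. I'll back off the lip while still holding the plate, then rise.

Request:
{"op": "servo_tool", "data": {
  "series": "-0.18 -0.001 0 0 0 0 0;-0.18 -0.003 0 0 0 0 0;-0.18 -0.006 0 0 0 0 0;-0.18 -0.006 0 0 0 0 0;-0.18 -0.006 0 -0.005 0 0 0;-0.18 -0.006 0 -0.01 0 0 0;-0.18 -0.006 0 -0.015 0 0 0;-0.18 -0.006 0 -0.02 0 0 0;-0.18 -0.006 0 -0.03 0 0 0;-0.18 -0.006 0 -0.05 0 0 0;-0.18 -0.006 0 -0.08 0 0 0;-0.18 -0.006 0 -0.1 0 0 0"
}}

```text
time_s: 7.25
eef_pos: [0.5484, 0.1076, 0.1456]
eef_rot: [0.0, 1.0, 0.021, 0.0]
wrist_force: [1.1, -0.7, 0.7]
opening: 0.593
grasp_force: 0.0
```

Request:
{"op": "servo_tool", "data": {
  "series": "-0.18 0 0 -0.03 0 0 0;-0.18 0 0 -0.06 0 0 0;-0.18 0 0 -0.06 0 0 0;-0.18 0 0 -0.06 0 0 0"
}}

```text
time_s: 7.58
eef_pos: [0.5495, 0.1076, 0.2061]
eef_rot: [0.0, 1.0, 0.021, 0.002]
wrist_force: [-0.4, 0.1, -1.4]
opening: 0.589
grasp_force: 0.0
```

```bash
python3 s.py w4.png
```

```text
7.6333 [0.54826403 0.10764252 0.20402855] 0.5941105317632521 [-0.04088766  0.14309288 -0.14233634]
tcp stage [-0.01327296  0.03282713]
orange 1738 [0.5251 0.1365 0.0282] ctr [522.3 136.4] size [90.1 22.3] ang 2.29 z [0.0257 0.0282 0.0306]
blue 648 [0.578  0.0739 0.0179] ctr [602.2  74.8] size [67.  32.1] ang 1.37 z [0.0165 0.0179 0.0316]
orange [[-0.0819, 0.0518], [-0.0352, 0.0628], [0.0065, 0.0734]]
blue [[0.0062, -0.0184], [0.0151, -0.0025], [0.0724, 0.0138]]
```

View pics/w4.png

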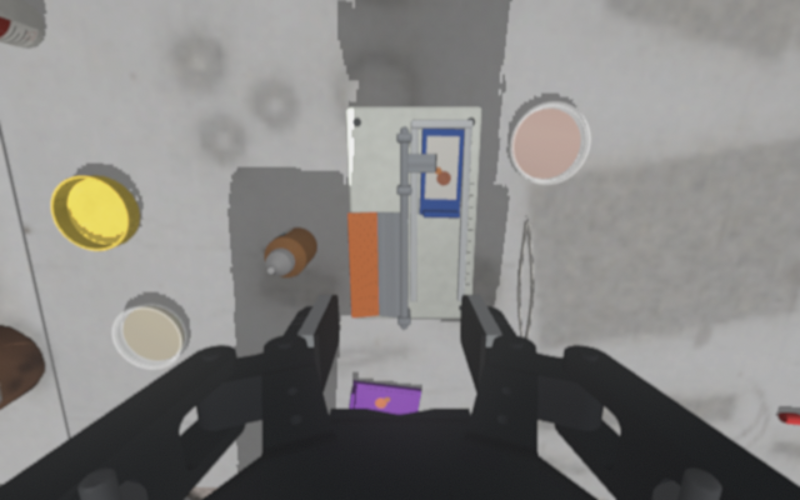

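The carrier is against the stop bar (440,125) with the clip foot resting on it (425,162). The plate is at z = 28 mm, about 0.145 rad, and everything around the stage is in place. I'm handing it in.

```bash
python3 -c "
from bench import ctrl
print(ctrl.hand_in())"
```

```text
the job is handed in; nothing more can be done
None
```

The blue carrier is home against the end stop with the clip resting on it, the arm is clear, nothing else was moved, and I handed the job in at about 7.6 s; no verdict came back.

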